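# Sweep a pocket of the slip-casting wheel, load a mould and index it under the spout

## Task

Get the next mould ready for pouring on the slip-casting wheel: with the scraper block, not the fingers, sweep the three clay trimmings out of the empty pocket in front of you, off the rim into the blue tray below it, and stand the scraper back upright on the table. Then set the white plaster mould with the green bands from the table down into that pocket without dropping it, flat and fully home against the pocket's back fence, and turn the wheel just one click clockwise (seen from above), so that this mould comes to rest under the spout. Keep the other moulds in their pockets and leave everything else where it stands.

Things in the scene. Friction and masses are not known exactly. Their poses are not given: they have to be found in the camera images.
- wheel (a joint): turn of the casting wheel about its upright axle, rad, 0 at the start, growing clockwise seen from above. Grey round plate, 390 mm across, top 80 mm above the table, with six pockets and six pegs 60 degrees apart. A spring roller gives it a click every 60 degrees (1.047 rad): it resists with up to 0.5 N m (3 N at a peg), drops by itself into the nearest click and rests there; not braked otherwise
- axle (a point): the wheel's axis at the plate's top face (80 mm above the table). Its frame turns with the wheel: -x points from the axle through the middle of the empty pocket out to the rim, which faces the robot at the start, z up. A flat steel hub, 68 mm across, stands 20 mm above the plate here. Wheel and stand shift and turn together between runs
- pocket (a point): floor of the empty pocket, where the middle of the mould's underside lies when home: 120 mm from the axle, axes as axle. A U of aluminium fences, 4 mm thick, 14 mm high, open at the rim: back fence's inner face 30 mm in (+x), side fences' inner faces 33 mm to either side (y), reaching 40 mm outward; the plate's rim is 75 mm outward. Clockwise on, three such pockets hold moulds, two are empty
- peg (a point): top centre of one of six upright steel turning pegs with red caps, the one on the wheel's -y side (right of the axle at the start); turns with the wheel. Pegs: 14 mm thick (cap 16), 54 mm above the plate, 165 mm from the axle, midway between pockets (30, 90, 150 ... degrees from the wheel's x; this one 270, the empty pocket 180). Both pockets beside this peg are empty
- spout (a point): lower end of the brass pouring spout (22 mm across), 188 mm above the table, above the place where the mould stands after one click (120 mm from the axle, to the front left). Its steel pipe goes up to 300 mm above the table and away to the left to the white slip tank. Fixed to the wheel's stand
- tray: blue open tray fixed to the wheel's stand in front of the wheel, under the rim of the empty pocket: 140 (x) by 220 (y) by 34 mm high, walls 4 mm; origin under its middle on the table, 205 mm from the axle; x and y lie as the wheel's at the start
- trim_a: a lump of grey-brown clay trimming, about 24 by 18 by 12 mm, 10 g, lying flat on the floor of the empty pocket; origin at the middle of its underside. The trimmings lie at random, the innermost parts not nearer than 28 mm to the back fence's inner face
- trim_b: as trim_a: the second trimming
- trim_c: as trim_a: the third trimming, nearest to the rim
- scraper: wooden scraper block with a black rubber sole, standing upright on the table: 22 (x, its thickness) by 56 (y, its width) by 68 mm high, 85 g; origin at the middle of its sole, z up
- mould: the mould to load: white plaster block, 60 by 60 by 70 mm high, about 0.28 kg, two green bands and a dark pour hole in the top, standing upright on the table; origin at the middle of its underside, x and y square to its sides. Either pair of sides may face the back fence
- mould_a: cream plaster mould of the same size with black bands, standing in its pocket on the wheel, the first clockwise after the empty one, under the spout at the start; must stay in its pocket
- mould_b: as mould_a, in the next pocket clockwise
- mould_c: as mould_a, in the pocket after mould_b's
- seat_a (a point): where the middle of mould_a's underside lies when it is home in its pocket; turns with the wheel
- seat_b (a point): the same for mould_b
- seat_c (a point): the same for mould_c
- mug: orange mug, 72 mm across and 85 mm high, with brushes standing in it up to 120 mm, among the things on the table to the right; origin under its middle; leave it alone
- round_mould: round white plaster mould, 88 mm across, 75 mm high, on the table; leave it alone
- bird: small clay bird, about 60 mm across, 60 mm high, on the table; leave it alone
- modelling_tool: wooden modelling tool lying on the table, 145 mm long (y), 18 mm wide, 10 mm high; leave it alone
Not all that is in view belongs to the job. Leave any orange look-alike of the mould alone.

How it is judged:
By the outcome, as a careful person would: the job done as asked, in the order asked, and still so for the second after the job is handed in, with the robot touching nothing.
It also fails if it takes over 72 s, if anything falls off the work surface, if the arm or the gripper's body presses on something with over 40 N, if the wrist force passes 120 N, or if a joint passes its speed limit or range.

## Robot

A 6-joint arm with a two-finger parallel gripper is mounted at the origin on the work surface. World frame = base frame: x ahead of the robot, y to its left, z up, the work surface at z = 0. Lengths are in mm, angles in rad, forces in N, time in s.
With the tool pointing down it reaches from about 275 to 725 mm from the base axis. Payload 15.9 kg.
Tool frame: the origin (TCP) lies on the centre line of the jaws, within the pads' length; the fingertips stand 11 mm ahead of it and the grasp point (between the pads) lies 8 mm behind it; z points along the fingers, y is the line along which they close (so a half turn about z gives the same grasp; the last joint's range is limited). The gripper opens to 85 mm and grips with 20 to 120 N. Pads are 22 mm wide; open, the fingers measure 114 mm over their backs; the gripper's body (76 mm by 85 mm) begins 54 mm behind the grasp point. The pads swing forward as they close: fully open they stand 13 mm farther back than shut.
Start: joints at [-1.17, 0.213, -0.034, 1.323, 0, 1.571], TCP at [195.07, -460.362, 242.306] pointing down, gripper open.
Joint ranges: [-2.98, 2.98], [-0.74, 1.72], [-1.14, 1.35], [-2.1, 2.04], [-1.57, 1.44], [-3.14, 3.14]. Speed limits (rad/s): [1.89, 1.89, 2.39, 2.57, 3.14, 3.14].

## Interface

Orientations are given as a unit quaternion [w, x, y, z].
In Python, from cell import manip gives the robot as it stands. The module is installed in compiled form; this text tells all that it offers.
- The arm moves only by the tool arm_command, never from a script. Its argument "steps" is a list of rows, each an object with "linear": the shift along the tool's x, y, z in mm, a list of three; "spin": the turn about the tool's z in rad; "fingers": the finger opening in mm, from 0 to 85.4. A call has 1 to 12 rows; each row is the pose to reach, as a shift and turn from the pose commanded when the call began, along the tool's axes at that moment; what a row does not reach only later rows make up. A row lasts 1/8 s, in which the tool goes at most 62.5 mm and 10.7 degrees, less where a joint would pass 70% of its speed; a pose out of reach is approached as far as the arm can. A call with a gripper value outside its range is refused whole. The fingers move at their own pace and stop on an object; "grip_force" is the grip in N (left out, the last holds). Time passes only in rows, so rows that repeat a pose let the fingers close. It gives the time, the measured TCP pose, the force, the opening and the grip force at its end, in the units of the state.
- manip.get_obs(): the state, without advancing time (a new reading comes with each control period).
- manip.get_image(name): name is "scene" or "top"; returns a dict with "image" (480x640x3 uint8, blue, green, red), "depth" (480x640 float32, mm along the optical axis (not along the pixel's ray), 0 where there is no reading), "mtx" (3x3 intrinsics, pixels), "R" (3x3) and "t" (3): a world point X has camera coordinates R X + t. Camera axes: x right, y down, z forward; pixel columns grow to the right and rows downward; lengths in mm; the calibration is good to about 2 mm. A picture is of the moment at which its call begins.
- manip.sign_off(): hands the job in; it is judged then, once.
The state is a dict: "t": time; "qpos": joint angles; "dq": joint speeds; "effort": joint torques, N m; "position": TCP position; "tcp_rot": TCP orientation; "ft_force": force on the tool from outside, world axes, zero at the start; "torque": the same for the moment, N m; "finger_gap": finger opening in mm; "grip_force": force on a finger pad.
Only numpy, scipy, OpenCV 4.12 (cv2) and the standard library are available. Lean on these libraries where they do the work, as an engineer would, in place of code of your own. Each camera call takes 0.05 s, during which the arm holds its last target. There are 200 camera calls.

## Working session

There is one attempt and no reset: what is moved stays moved. The work goes in short steps, Python scripts to look and compute and a tool call to move; the robot and the scene stay as the last step left them, time stands still between calls to the robot, and variables do not carry over. Pictures are saved under pics/ and viewed, at most 10 in all, crops included, and the job is handed in when it is done.

Besides the shell and the picture viewer there is one more tool, called after "Request:" by a JSON object that holds its "fn" and its "kwargs". arm_command: Moves the arm, as the interface text tells. Its arguments: {"type":"object","properties":{"steps":{"type":"array"},"grip_force":{"type":"number"}},"required":["steps"]}

```bash
mkdir -p pics
python3 - <<'E'
from cell import manip
import cv2,numpy as np
o=manip.get_obs();print(o)
for n in("scene","top"):
    d=manip.get_image(n);cv2.imwrite(f"pics/{n}0.png",d["image"]);np.savez(f"{n}0.npz",**d);print(n,d["mtx"],d["R"],d["t"],(d["depth"]>0).mean())
E
```

```text
{'t': 0.0, 'qpos': array([-1.16997362e+00,  2.13361014e-01, -3.50335285e-02,  1.32347347e+00,
        2.32499604e-05,  1.57078483e+00]), 'dq': array([ 0.00181618, -0.00064003,  0.00066888, -0.00011277,  0.00030407,
        0.00020042]), 'effort': array([-5.74946782e-03, -6.86139178e+01,  4.87132287e+01,  1.71367556e-02,
       -3.65170708e-04, -1.64176828e-05]), 'position': array([ 194.97540635, -460.08633167,  241.82386126]), 'tcp_rot': array([-5.27433291e-04,  9.79983487e-01,  1.99078068e-01, -9.52763661e-05]), 'ft_force': array([ 0.2712578 , -1.00610863, -0.45209834]), 'torque': array([-0.01931245, -0.03479894, -0.00681775]), 'grip_force': 0.0, 'finger_gap': 85.39484309575512}
scene [[579.34639879   0.         329.89890515]
 [  0.         579.34639879 239.49767264]
 [  0.           0.           1.        ]] [[-0.67462178  0.73800872  0.01511927]
 [ 0.59079438  0.5521046  -0.58833877]
 [-0.44254656 -0.38797377 -0.80847319]] [ 466.75894591 -213.86123687 1688.07354557] 0.9961686197916667
top [[501.97664153   0.         322.55009955]
 [  0.         501.97664153 235.31256154]
 [  0.           0.           1.        ]] [[ 0.02303764 -0.99940374  0.02571827]
 [-0.98305564 -0.02732525 -0.18125931]
 [ 0.18185399 -0.0211067  -0.98309899]] [-138.92140149  588.5730541   945.15804569] 0.9961783854166667
```

View pics/scene0.png

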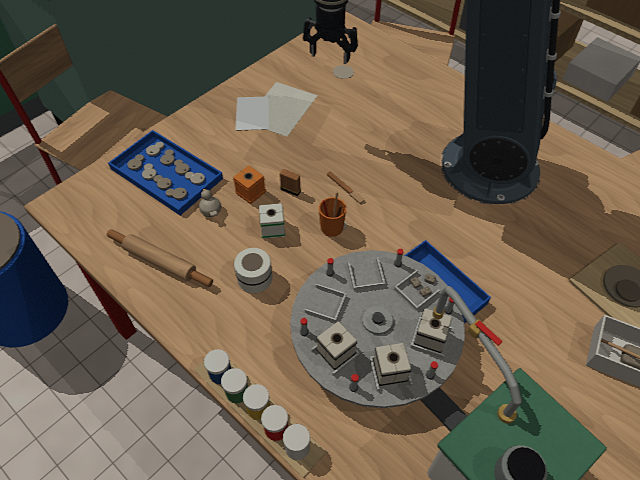

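View pics/top0.png

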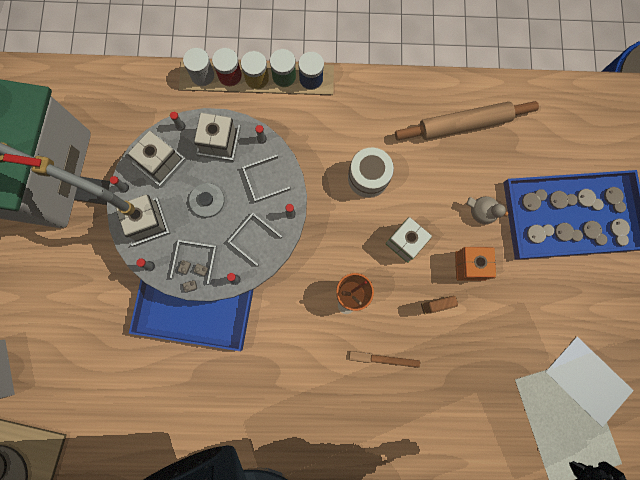

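The scene view shows the wheel at (377,320), the loaded mould at (271,220) and the scraper at (290,182). In the top view the wheel hub is at (206,200), the empty pocket with trimmings at (190,270), the green-banded mould at (411,238), the scraper at (440,304) and the mug at (354,292).

```bash
cat > h.py <<'E'
import numpy as np,cv2
def cloud(d):
    h,w=d["depth"].shape;u,v=np.meshgrid(np.arange(w),np.arange(h));z=d["depth"]
    K=d["mtx"];c=np.stack([(u-K[0,2])/K[0,0]*z,(v-K[1,2])/K[1,1]*z,z],-1)
    return (c-d["t"])@d["R"]          # R^T(c-t)
def ray(d,uv,h):
    uv=np.atleast_2d(uv).astype(float);K=d["mtx"]
    c=np.c_[(uv[:,0]-K[0,2])/K[0,0],(uv[:,1]-K[1,2])/K[1,1],np.ones(len(uv))]@d["R"]
    o=-d["R"].T@d["t"];return o+c*((h-o[2])/c[:,2])[:,None]
def rect(P):
    (c,s,a)=cv2.minAreaRect(P[:,:2].astype(np.float32));return np.round(c,1),np.round(s,1),round(a,1)
def red(d):
    hsv=cv2.cvtColor(d["image"],cv2.COLOR_BGR2HSV)
    return ((hsv[...,0]<5)|(hsv[...,0]>174))&(hsv[...,1]>150)&(hsv[...,2]>80)
def comps(m,amin):
    n,l,s,c=cv2.connectedComponentsWithStats(m.astype(np.uint8))
    return [(c[i],l==i) for i in range(1,n) if s[i,4]>=amin]
def wheel(d):
    "peg caps -> (axle xy, angle mod 60)"
    P=cloud(d);out=[]
    m=red(d)&(P[...,2]>110)&(P[...,2]<145)
    for c,k in comps(m,12):
        out.append(np.r_[ray(d,c,131)[0][:2],P[k].mean(0)[2],c])
    return np.array(out)
E
python3 - <<'E'
from h import *
from scipy.optimize import least_squares
D={n:np.load(n+"0.npz") for n in("top","scene")}
for n,d in D.items():
    P=cloud(d);p=wheel(d);print(n,"pegs\n",p.round(1))
    q=p[:,:2]
    f=lambda x:np.r_[tuple(np.hypot(*(q-x).T)-165)]
    c=least_squares(f,q.mean(0)).x
    a=np.degrees(np.arctan2(*(q-c).T[::-1]))
    print("axle",c.round(1),f(c).round(1),"ang",a.round(1),a%60)
    z=P[...,2]
    hsv=cv2.cvtColor(d["image"],cv2.COLOR_BGR2HSV)
    reg={"top":{"mould":(411,238,35,66,74),"scraper":(440,304,28,62,74),"mug":(354,292,30,75,95),"orange":(476,262,30,60,80),"roundm":(371,170,30,70,80)},
         "scene":{"mould":(271,213,25,66,74),"scraper":(290,180,20,62,74)}}[n]
    for k,(u,v,r,a0,a1) in reg.items():
        m=np.zeros(z.shape,bool);m[v-r:v+r,u-r:u+r]=1;m&=(z>a0)&(z<a1);print(k,m.sum(),rect(P[m]),np.median(z[m]).round(1))
    # plate height, clay
    cl=(np.hypot(P[...,0]-c[0],P[...,1]-c[1])<195)
    print("plate z",np.median(z[cl&(z>70)&(z<85)]))
    clay=(hsv[...,1]>45)&(hsv[...,0]<25)&cl&(z>80)&(z<100)
    for cc,k in comps(clay,25): print("clay",cc.round(),k.sum(),rect(P[k]),P[k][:,2].max().round(1))
    b=(hsv[...,0]>100)&(hsv[...,0]<130)&(hsv[...,1]>120)&(z>28)&(z<40)&(np.hypot(P[...,0]-c[0],P[...,1]-c[1])<350)
    print("tray",rect(P[b]))
E
```

```text
top pegs
 [[803.5 167.5 135.2 173.6 115.1]
 [781.3   3.8 135.6 259.  128.8]
 [672.4 268.6 135.4 113.5 179.6]
 [628.8 -59.5 135.3 289.4 207.5]
 [519.3 205.3 135.4 140.5 262.3]
 [497.4  41.9 135.4 230.6 276.7]]
axle [650.5 104.6] [0.5 0.2 0.5 0.6 0.3 0.4] ang [  22.4  -37.6   82.4  -97.5  142.5 -157.7] [22.35580812 22.40120005 22.38248192 22.49199485 22.4948637  22.27243076]
mould 810 (array([ 590. , -297.4]), array([60.1, 60.7]), 50.3) 71.6
scraper 338 (array([ 474.2, -376.1]), array([ 36.2, 100.2]), 36.7) 69.4
mug 311 (array([ 480. , -186.4]), array([69.3, 70.4]), 44.8) 86.1
orange 997 (array([ 544.6, -432.2]), array([61.3, 61.3]), 0.7) 71.7
roundm 1371 (array([ 728.8, -219.5]), array([85.8, 87.3]), 45.8) 76.9
plate z 81.55385817272861
clay [184. 267.] 97 (array([517.3, 136.7]), array([17.4, 21.6]), 65.3) 98.7
clay [200. 269.] 93 (array([513.5, 106.4]), array([23.2, 15.8]), 69.5) 98.1
clay [189. 285.] 82 (array([482.5, 124.5]), array([16.3, 23.1]), 21.4) 99.6
tray (array([436.6, 132.5]), array([221.3, 118.8]), 82.5)
scene pegs
 [[499.4  41.3 133.4 399.8 251.1]
 [629.2 -59.6 132.5 330.  260.4]
 [782.    3.2 133.4 303.4 320.6]
 [673.4 267.5 132.3 433.9 364.4]
 [804.3 166.4 132.3 354.3 377.2]]
axle [651.6 104. ] [-0.3  0.1 -0.2 -0.1 -0.1] ang [-157.6  -97.8  -37.7   82.4   22.2] [22.39798974 22.17873303 22.27927876 22.4228516  22.2140377 ]
mould 377 (array([ 579.2, -326.9]), array([143.9,  69.1]), 63.6) 69.5
scraper 135 (array([ 464. , -358.3]), array([27.3, 55.1]), 11.6) 66.5
plate z 79.19297843717833
clay [430. 278.] 75 (array([484.4, 124.8]), array([21.7, 22.5]), 16.3) 98.5
clay [415. 282.] 78 (array([515.9, 107.5]), array([24.8, 20.9]), 62.9) 98.3
clay [425. 291.] 74 (array([521.1, 138.1]), array([18.6, 24.4]), 65.5) 97.2
tray (array([666.4,  89. ]), array([223. , 595.6]), 79.4)
```

Run:
```python
from h import *
D={n:np.load(n+"0.npz") for n in("top","scene")}
A=np.array([651,104.4]);th=np.radians(-7.65)
W=lambda p:(np.atleast_2d(p)-A)@np.array([[np.cos(th),-np.sin(th)],[np.sin(th),np.cos(th)]])+[120,0]
for n,d in D.items():
    P=cloud(d);hsv=cv2.cvtColor(d["image"],cv2.COLOR_BGR2HSV)
    off=1.6 if n=="top" else -.8
    for k,c,h,r in(("mould",(590,-297),70,46),("scraper",(468,-363),68,36)):
        z=P[...,2]-off
        m=(np.abs(z-h)<3)&(np.hypot(P[...,0]-c[0],P[...,1]-c[1])<r)
        cc,k2=max(comps(m,20),key=lambda t:t[1].sum())
        ys,xs=np.nonzero(k2);q=ray(d,np.c_[xs,ys],h)
        print(n,k,k2.sum(),rect(q),"mean",q.mean(0).round(1))
    w=W(P[...,:2].reshape(-1,2)).reshape(480,640,2);z=P[...,2]-off
    m=(w[...,0]<28)&(w[...,0]>-74)&(abs(w[...,1])<31)&(z>85)&(z<105)&(hsv[...,1]>40)
    print("clay in pocket frame",[(w[k].min(0).round(),w[k].max(0).round(),k.sum()) for c,k in comps(m,15)])
    m=(abs(w[...,0])<45)&(abs(w[...,1])<45)&(z>90)&(z<98)&(hsv[...,1]<30)
    f=w[m];b=f[f[:,0]>26];print("fences: back",np.median(b[:,0]).round(1),"sides",np.median(f[(f[:,0]<20)&(f[:,1]>0)][:,1]).round(1),np.median(f[(f[:,0]<20)&(f[:,1]<0)][:,1]).round(1))
```

```text
top mould 802 (array([ 590. , -297.3]), array([59.9, 60.9]), 50.0) mean [ 590.5 -297.6   70. ]
top scraper 282 (array([ 461.3, -358.8]), array([21.8, 55.9]), 16.3) mean [ 461.2 -359.3   68. ]
clay in pocket frame [(array([-28.,   5.]), array([-4., 25.]), np.int64(115)), (array([-26., -29.]), array([-7., -6.]), np.int64(110)), (array([-61., -16.]), array([-40.,   9.]), np.int64(108))]
fences: back 30.3 sides 33.8 -35.9
scene mould 322 (array([ 594.9, -296.1]), array([63.1, 59.4]), 49.2) mean [ 595.8 -297.    70. ]
scene scraper 98 (array([ 467. , -356.6]), array([24.5, 55.5]), 16.0) mean [ 465.9 -357.2   68. ]
clay in pocket frame [(array([-57., -14.]), array([-35.,  10.]), np.int64(70)), (array([-22., -29.]), array([-3., -4.]), np.int64(74)), (array([-26.,   6.]), array([-1., 26.]), np.int64(74))]
fences: back 33.9 sides 34.8 -34.9
```

```bash
cat > mv.py <<'E'
import numpy as np,sys
from scipy.spatial.transform import Rotation as Ro
from cell import manip
def rel(*targets):
    "targets (x,y,z,yaw of tool y in deg) -> linear, spin from the present pose"
    o=manip.get_obs();R=Ro.from_quat(np.roll(o["tcp_rot"],-1)).as_matrix();R[2,:2]=0;R[:2,2]=0
    yaw=np.degrees(np.arctan2(R[1,1],R[0,1]))
    print("t",round(o["t"],2),"pos",o["position"].round(1),"yaw",yaw.round(2),"gap",round(o["finger_gap"],1),"F",o["ft_force"].round(1),"q",o["qpos"].round(2))
    for x,y,z,a in targets:
        s=(yaw-a+180)%360-180
        print((x,y,z,a),"lin",(R.T@(np.array([x,y,z])-o["position"])).round(1),"spin",np.radians(s).round(3))
E
python3 -c "
from mv import *
rel((462,-358.5,120,16.3),(462,-358.5,37,16.3))"
```

```text
t 0.1 pos [ 195.  -460.1  241.9] yaw -67.03 gap 85.6 F [ 1.  -1.5  0.5] q [-1.17  0.21 -0.03  1.32  0.    1.57]
(462, -358.5, 120, 16.3) lin [285.5  10.6 121.9] spin -1.454
(462, -358.5, 37, 16.3) lin [285.5  10.6 204.9] spin -1.454
```

Request:
{"fn": "arm_command", "kwargs": {"steps": [{"linear": [285.5,10.6,121.9],"spin": -1.454,"fingers": 60},{"linear": [285.5,10.6,121.9],"spin": -1.454,"fingers": 60},{"linear": [285.5,10.6,121.9],"spin": -1.454,"fingers": 60},{"linear": [285.5,10.6,121.9],"spin": -1.454,"fingers": 60},{"linear": [285.5,10.6,121.9],"spin": -1.454,"fingers": 60},{"linear": [285.5,10.6,121.9],"spin": -1.454,"fingers": 60},{"linear": [285.5,10.6,121.9],"spin": -1.454,"fingers": 60},{"linear": [285.5,10.6,121.9],"spin": -1.454,"fingers": 60},{"linear": [285.5,10.6,121.9],"spin": -1.454,"fingers": 60},{"linear": [285.5,10.6,121.9],"spin": -1.454,"fingers": 60}], "grip_force": 40}}

```text
t: 1.35
position: [462.0, -358.7, 120.3]
tcp_rot: [-0.0, 0.601, 0.799, -0.0]
ft_force: [0.4, -0.5, -0.8]
finger_gap: 60.0
grip_force: 0.0
```

```bash
python3 -c "
from mv import *
import cv2
rel((462,-358.5,37,16.3))
d=manip.get_image('scene');cv2.imwrite('pics/s1.png',cv2.resize(d['image'][120:260,210:370],None,fx=4,fy=4))"
```

```text
t 1.35 pos [ 462.  -358.7  120.3] yaw 16.08 gap 60.0 F [ 0.4 -0.5 -0.8] q [-0.66  0.44 -0.04  1.1  -0.    0.63]
(462, -358.5, 37, 16.3) lin [ 0.2  0.1 83.3] spin -0.004
```

View pics/s1.png

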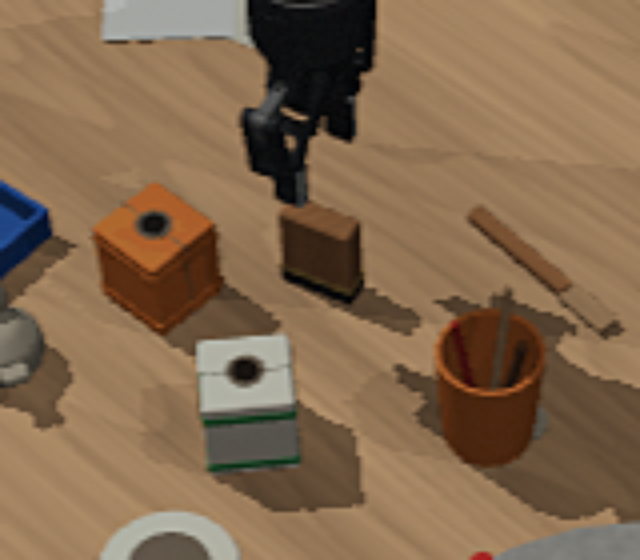

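The gripper stands above the scraper (crop 320,250), straddling it; the mould is at (245,400). Descend and grip.

Request:
{"fn": "arm_command", "kwargs": {"steps": [{"linear": [0.2,0,45],"spin": -0.004,"fingers": 60},{"linear": [0.2,0,70],"spin": -0.004,"fingers": 60},{"linear": [0.2,0,83.3],"spin": -0.004,"fingers": 60},{"linear": [0.2,0,83.3],"spin": -0.004,"fingers": 15},{"linear": [0.2,0,83.3],"spin": -0.004,"fingers": 15},{"linear": [0.2,0,83.3],"spin": -0.004,"fingers": 15},{"linear": [0.2,0,83.3],"spin": -0.004,"fingers": 15},{"linear": [0.2,0,83.3],"spin": -0.004,"fingers": 15},{"linear": [0.2,0,83.3],"spin": -0.004,"fingers": 15}], "grip_force": 40}}

```text
t: 2.52
position: [462.7, -359.0, 38.3]
tcp_rot: [0.001, 0.598, 0.801, -0.0]
ft_force: [0.6, 0.4, 6.8]
finger_gap: 21.6
grip_force: 40.6
```

```bash
python3 -c "
from mv import *
rel((462,-358.5,180,16.3),(548.8,118.1,180,-7.65))"
```

```text
t 2.52 pos [ 462.7 -359.    38.3] yaw 16.5 gap 21.6 F [0.6 0.4 6.8] q [-0.66  0.5  -0.16  0.91  0.    0.62]
(462, -358.5, 180, 16.3) lin [   0.7   -0.5 -141.7] spin 0.003
(548.8, 118.1, 180, -7.65) lin [ 433.1  218.  -141.7] spin 0.421
```

Request:
{"fn": "arm_command", "kwargs": {"steps": [{"linear": [0,0,-60],"spin": 0,"fingers": 15},{"linear": [0,0,-120],"spin": 0,"fingers": 15},{"linear": [50,25,-162],"spin": 0.05,"fingers": 15},{"linear": [95,48,-162],"spin": 0.1,"fingers": 15},{"linear": [145,73,-162],"spin": 0.2,"fingers": 15},{"linear": [195,98,-162],"spin": 0.3,"fingers": 15},{"linear": [250,126,-162],"spin": 0.4,"fingers": 15},{"linear": [305,153,-162],"spin": 0.421,"fingers": 15},{"linear": [360,181,-162],"spin": 0.421,"fingers": 15},{"linear": [405,204,-162],"spin": 0.421,"fingers": 15},{"linear": [433,218,-162],"spin": 0.421,"fingers": 15},{"linear": [433,218,-162],"spin": 0.421,"fingers": 15}]}}

```text
t: 4.03
position: [548.2, 120.6, 199.3]
tcp_rot: [-0.0, 0.752, 0.66, 0.0]
ft_force: [1.0, -0.9, -1.8]
finger_gap: 21.8
grip_force: 39.7
```

```bash
python3 -c "
from mv import *
import cv2
rel((548,118.3,200,-7.65),(548,118.3,119.5,-7.65))
a=manip.get_image('scene')['image'][200:330,340:500];b=manip.get_image('top')['image'][180:310,110:270]
cv2.imwrite('pics/s2.png',cv2.resize(np.hstack([a,b]),None,fx=2.5,fy=2.5,interpolation=cv2.INTER_CUBIC))"
```

```text
t 4.03 pos [548.2 120.6 199.3] yaw -7.46 gap 21.8 F [ 1.  -0.9 -1.8] q [0.22 0.35 0.04 1.26 0.   1.92]
(548, 118.3, 200, -7.65) lin [-2.3  0.1 -0.7] spin 0.003
(548, 118.3, 119.5, -7.65) lin [-2.3  0.1 79.8] spin 0.003
```

View pics/s2.png

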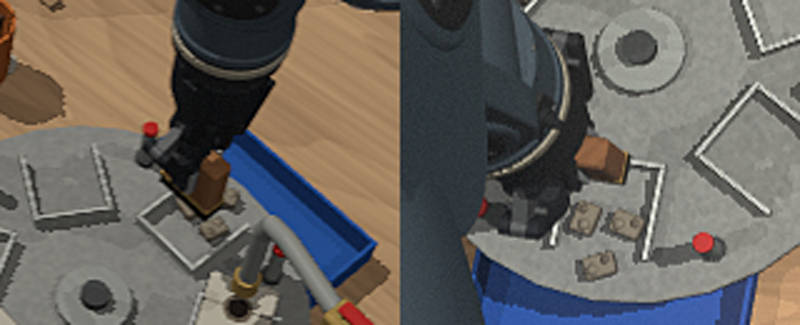

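The scraper hangs upright over the empty pocket, right panel (600,160), with three trimmings at (585,220), (627,225) and (598,265), all outward of it. Lower it between the back fence and the trimmings.

Request:
{"fn": "arm_command", "kwargs": {"steps": [{"linear": [-2.3,-0.5,0],"spin": 0.003,"fingers": 15},{"linear": [-2.3,-0.5,40],"spin": 0.003,"fingers": 15},{"linear": [-2.3,-0.5,65],"spin": 0.003,"fingers": 15},{"linear": [-2.3,-0.5,75],"spin": 0.003,"fingers": 15},{"linear": [-2.3,-0.5,79.8],"spin": 0.003,"fingers": 15},{"linear": [-2.3,-0.5,79.8],"spin": 0.003,"fingers": 15},{"linear": [-2.3,-0.5,79.8],"spin": 0.003,"fingers": 15}]}}

```text
t: 5.0
position: [547.7, 116.4, 120.1]
tcp_rot: [0.0, 0.754, 0.657, 0.001]
ft_force: [0.2, -0.0, -0.6]
finger_gap: 21.8
grip_force: 39.8
```

```bash
python3 -c "
from mv import *
rel((547.4,118.3,119.5,-7.65),(436,133.3,119.5,-7.65))"
```

```text
t 5.0 pos [547.7 116.4 120.1] yaw -7.8 gap 21.8 F [ 0.2 -0.  -0.6] q [ 0.21  0.38 -0.11  1.07 -0.    1.92]
(547.4, 118.3, 119.5, -7.65) lin [ 1.8 -0.6  0.6] spin -0.003
(436, 133.3, 119.5, -7.65) lin [   1.6 -113.     0.6] spin -0.003
```

Request:
{"fn": "arm_command", "kwargs": {"steps": [{"linear": [1.6,0,1.6],"spin": -0.003,"fingers": 15},{"linear": [1.6,-6,1.6],"spin": -0.003,"fingers": 15},{"linear": [1.6,-13,1.6],"spin": -0.003,"fingers": 15},{"linear": [1.6,-20,1.6],"spin": -0.003,"fingers": 15},{"linear": [1.6,-27,1.6],"spin": -0.003,"fingers": 15},{"linear": [1.6,-34,1.6],"spin": -0.003,"fingers": 15},{"linear": [1.6,-41,1.6],"spin": -0.003,"fingers": 15},{"linear": [1.6,-48,1.6],"spin": -0.003,"fingers": 15},{"linear": [1.6,-55,1.6],"spin": -0.003,"fingers": 15},{"linear": [1.6,-62,1.6],"spin": -0.003,"fingers": 15},{"linear": [1.6,-69,1.6],"spin": -0.003,"fingers": 15},{"linear": [1.6,-76,1.6],"spin": -0.003,"fingers": 15}]}}

```text
t: 6.5
position: [472.3, 128.4, 118.3]
tcp_rot: [0.0, 0.752, 0.659, 0.001]
ft_force: [3.9, 0.3, 5.8]
finger_gap: 21.5
grip_force: 40.6
```

Request:
{"fn": "arm_command", "kwargs": {"steps": [{"linear": [0,-7,0],"spin": 0,"fingers": 15},{"linear": [0,-14,0],"spin": 0,"fingers": 15},{"linear": [0,-20,0],"spin": 0,"fingers": 15},{"linear": [0,-25,0],"spin": 0,"fingers": 15},{"linear": [0,-25,0],"spin": 0,"fingers": 15},{"linear": [0,-25,-40],"spin": 0,"fingers": 15},{"linear": [0,-25,-85],"spin": 0,"fingers": 15},{"linear": [0,-25,-85],"spin": 0,"fingers": 15}]}}

```text
t: 7.5
position: [448.3, 132.0, 205.2]
tcp_rot: [0.001, 0.752, 0.659, 0.002]
ft_force: [-0.9, 0.4, -1.4]
finger_gap: 21.4
grip_force: 40.0
```

```bash
python3 -c "
from mv import *
import cv2
rel((462.7,-359,205,16.5))
a=manip.get_image('scene')['image'][200:330,340:500];b=manip.get_image('top')['image'][220:350,110:270]
cv2.imwrite('pics/s3.png',cv2.resize(np.hstack([a,b]),None,fx=2.5,fy=2.5,interpolation=cv2.INTER_CUBIC))"
```

```text
t 7.5 pos [448.3 132.  205.2] yaw -7.61 gap 21.4 F [-0.9  0.4 -1.4] q [ 0.29  0.15 -0.2   1.21  0.    1.99]
(462.7, -359, 205, 16.5) lin [-4.848e+02  7.930e+01  2.000e-01] spin -0.421
```

View pics/s3.png

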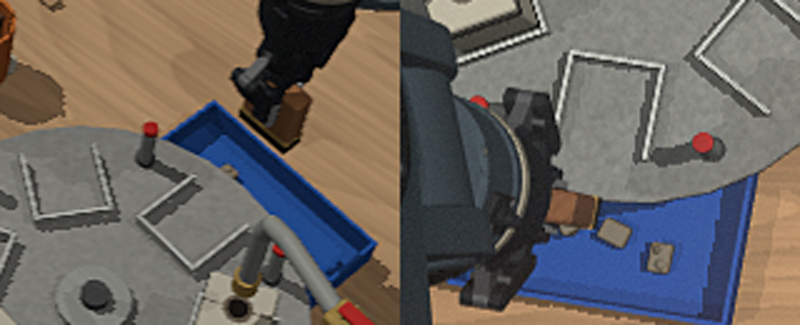

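All three trimmings lie in the blue tray (right panel: about (567,228), (613,235), (660,257)) and the pocket is clean. The scraper goes back to its place.

Request:
{"fn": "arm_command", "kwargs": {"steps": [{"linear": [-40,7,0],"spin": 0,"fingers": 15},{"linear": [-100,16,0],"spin": -0.05,"fingers": 15},{"linear": [-160,26,0],"spin": -0.15,"fingers": 15},{"linear": [-220,36,0],"spin": -0.25,"fingers": 15},{"linear": [-280,46,0],"spin": -0.35,"fingers": 15},{"linear": [-340,56,0],"spin": -0.421,"fingers": 15},{"linear": [-400,65,0],"spin": -0.421,"fingers": 15},{"linear": [-450,74,0],"spin": -0.421,"fingers": 15},{"linear": [-484.8,79.3,0],"spin": -0.421,"fingers": 15},{"linear": [-484.8,79.3,60],"spin": -0.421,"fingers": 15},{"linear": [-484.8,79.3,115],"spin": -0.421,"fingers": 15},{"linear": [-484.8,79.3,150],"spin": -0.421,"fingers": 15}]}}

```text
t: 9.1
position: [459.5, -357.8, 48.3]
tcp_rot: [-0.003, 0.598, 0.801, 0.0]
ft_force: [-0.7, -0.3, -0.5]
finger_gap: 21.6
grip_force: 39.9
```

Request:
{"fn": "arm_command", "kwargs": {"steps": [{"linear": [0,0,0],"spin": 0,"fingers": 15},{"linear": [0,0,0],"spin": 0,"fingers": 15}]}}

```text
t: 9.35
position: [461.9, -359.6, 53.6]
tcp_rot: [0.0, 0.598, 0.801, -0.0]
ft_force: [-0.3, -0.4, -0.6]
finger_gap: 21.7
grip_force: 39.9
```

```bash
python3 -c "
from mv import *
rel((462.7,-359,38.3,16.5))"
```

```text
t 9.35 pos [ 461.9 -359.6   53.6] yaw 16.51 gap 21.7 F [-0.3 -0.4 -0.6] q [-0.66  0.49 -0.14  0.95  0.    0.62]
(462.7, -359, 38.3, 16.5) lin [ 0.4  0.9 15.3] spin 0.0
```

Request:
{"fn": "arm_command", "kwargs": {"steps": [{"linear": [0,0,8],"spin": 0,"fingers": 15},{"linear": [0,0,13],"spin": 0,"fingers": 15},{"linear": [0,0,15.5],"spin": 0,"fingers": 15},{"linear": [0,0,15.5],"spin": 0,"fingers": 15},{"linear": [0,0,15.5],"spin": 0,"fingers": 15},{"linear": [0,0,15.5],"spin": 0,"fingers": 15}]}}

```text
t: 10.1
position: [461.8, -359.5, 38.3]
tcp_rot: [0.0, 0.598, 0.801, -0.0]
ft_force: [-4.3, 4.3, 16.4]
finger_gap: 21.7
grip_force: 42.2
```

Request:
{"fn": "arm_command", "kwargs": {"steps": [{"linear": [0,0,0],"spin": 0,"fingers": 60},{"linear": [0,0,0],"spin": 0,"fingers": 60},{"linear": [0,0,0],"spin": 0,"fingers": 60},{"linear": [0,0,0],"spin": 0,"fingers": 60},{"linear": [0,0,-40],"spin": 0,"fingers": 60},{"linear": [0,0,-90],"spin": 0,"fingers": 60},{"linear": [0,0,-115],"spin": 0,"fingers": 85},{"linear": [0,0,-115],"spin": 0,"fingers": 85}]}}

```text
t: 11.1
position: [462.6, -360.2, 154.2]
tcp_rot: [0.002, 0.598, 0.801, -0.0]
ft_force: [1.0, 0.2, -0.6]
finger_gap: 85.2
grip_force: 0.0
```

Run:
```python
from h import *
from mv import *
rel((590.5,-297.2,150,-40),(590.5,-297.2,37,-40))
for n,off in(("top",1.6),("scene",-.8)):
    d=manip.get_image(n);P=cloud(d)
    for k,c,h,r in(("mould",(590,-297),70,46),("scraper",(464,-359),68,36)):
        m=(np.abs(P[...,2]-off-h)<3)&(np.hypot(P[...,0]-c[0],P[...,1]-c[1])<r)
        for cc,k2 in comps(m,20):
            ys,xs=np.nonzero(k2);q=ray(d,np.c_[xs,ys],h);print(n,k,k2.sum(),rect(q))
```

```text
t 11.1 pos [ 462.6 -360.2  154.2] yaw 16.5 gap 85.2 F [ 1.   0.2 -0.6] q [-0.66  0.42  0.02  1.17  0.    0.62]
(590.5, -297.2, 150, -40) lin [ 24.1 140.5   4.2] spin 0.986
(590.5, -297.2, 37, -40) lin [ 24.1 140.5 117.2] spin 0.986
top mould 810 (array([ 590.2, -297.6]), array([59.9, 60.1]), 49.4)
top scraper 272 (array([ 460.9, -358.7]), array([21.7, 55. ]), 16.0)
scene mould 319 (array([ 594.8, -296.2]), array([62.7, 59. ]), 49.3)
scene scraper 79 (array([ 465.7, -358.1]), array([22.5, 54.5]), 16.8)
```

Request:
{"fn": "arm_command", "kwargs": {"steps": [{"linear": [23.4,140.8,4],"spin": 0.993,"fingers": 85},{"linear": [23.4,140.8,4],"spin": 0.993,"fingers": 85},{"linear": [23.4,140.8,4],"spin": 0.993,"fingers": 85},{"linear": [23.4,140.8,4],"spin": 0.993,"fingers": 85},{"linear": [23.4,140.8,4],"spin": 0.993,"fingers": 85},{"linear": [23.4,140.8,4],"spin": 0.993,"fingers": 85},{"linear": [23.4,140.8,4],"spin": 0.993,"fingers": 85},{"linear": [23.4,140.8,20],"spin": 0.993,"fingers": 85},{"linear": [23.4,140.8,60],"spin": 0.993,"fingers": 85},{"linear": [23.4,140.8,95],"spin": 0.993,"fingers": 85},{"linear": [23.4,140.8,114],"spin": 0.993,"fingers": 85},{"linear": [23.4,140.8,114],"spin": 0.993,"fingers": 85}]}}

```text
t: 12.7
position: [588.5, -296.3, 35.6]
tcp_rot: [-0.002, 0.908, 0.42, -0.001]
ft_force: [-0.1, -0.6, -0.4]
finger_gap: 84.8
grip_force: 0.0
```

Request:
{"fn": "arm_command", "kwargs": {"steps": [{"linear": [0,0,0],"spin": 0,"fingers": 50},{"linear": [0,0,0],"spin": 0,"fingers": 50},{"linear": [0,0,0],"spin": 0,"fingers": 50},{"linear": [0,0,0],"spin": 0,"fingers": 50},{"linear": [0,0,0],"spin": 0,"fingers": 50}], "grip_force": 50}}

```text
t: 13.32
position: [590.7, -297.4, 39.3]
tcp_rot: [0.001, 0.908, 0.42, 0.001]
ft_force: [0.5, 0.1, 7.1]
finger_gap: 59.8
grip_force: 55.1
```

```bash
python3 -c "
from mv import *
rel((591,-298,200,-40),(532.1,120.4,200,-7.65))"
```

```text
t 13.32 pos [ 590.7 -297.4   39.3] yaw -40.39 gap 59.8 F [0.5 0.1 7.1] q [-0.47  0.64  0.09  1.02  0.    1.81]
(591, -298, 200, -40) lin [  -0.2    0.6 -160.7] spin -0.007
(532.1, 120.4, 200, -7.65) lin [ 280.3 -315.3 -160.7] spin -0.571
```

Request:
{"fn": "arm_command", "kwargs": {"steps": [{"linear": [0,0,-25],"spin": 0,"fingers": 50},{"linear": [0,0,-75],"spin": 0,"fingers": 50},{"linear": [0,0,-125],"spin": 0,"fingers": 50},{"linear": [15,-17,-165],"spin": 0,"fingers": 50},{"linear": [45,-51,-176],"spin": -0.06,"fingers": 50},{"linear": [80,-90,-176],"spin": -0.14,"fingers": 50},{"linear": [115,-129,-176],"spin": -0.22,"fingers": 50},{"linear": [150,-169,-176],"spin": -0.3,"fingers": 50},{"linear": [185,-208,-176],"spin": -0.4,"fingers": 50},{"linear": [220,-248,-176],"spin": -0.5,"fingers": 50},{"linear": [250,-285,-176],"spin": -0.571,"fingers": 50},{"linear": [270,-308,-176],"spin": -0.571,"fingers": 50}]}}

```text
t: 14.82
position: [529.8, 110.2, 214.5]
tcp_rot: [-0.0, 0.752, 0.659, 0.0]
ft_force: [-0.3, 0.8, -2.4]
finger_gap: 59.1
grip_force: 55.3
```

Request:
{"fn": "arm_command", "kwargs": {"steps": [{"linear": [4,-10,0],"spin": 0,"fingers": 50},{"linear": [4,-10,0],"spin": 0,"fingers": 50},{"linear": [4,-10,0],"spin": 0,"fingers": 50}]}}

```text
t: 15.2
position: [521.3, 112.6, 214.3]
tcp_rot: [0.0, 0.753, 0.658, 0.0]
ft_force: [-0.9, 0.0, -2.3]
finger_gap: 59.5
grip_force: 55.3
```

Run:
```python
from h import *
from mv import *
rel((527.1,121.1,140,-7.65),(527.1,121.1,121.5,-7.65))
for n in("top","scene"):
    d=manip.get_image(n);p=wheel(d);print(p.round(1)); np.savez(n+"1.npz",**d)
    P=cloud(d);m=(np.hypot(P[...,0]-527,P[...,1]-121)<50)&(P[...,2]>235)&(P[...,2]<255);print(m.sum())
d=np.load("scene1.npz");cv2.imwrite("pics/s4.png",cv2.resize(np.hstack([d["image"][180:330,340:500],np.load("top1.npz")["image"][180:330,110:270]]),None,fx=2.5,fy=2.5))
```

```text
t 15.2 pos [521.3 112.6 214.3] yaw -7.74 gap 59.5 F [-0.9  0.  -2.3] q [ 0.21  0.29 -0.01  1.28 -0.    1.92]
(527.1, 121.1, 140, -7.65) lin [ 9.2  4.6 74.3] spin -0.001
(527.1, 121.1, 121.5, -7.65) lin [ 9.2  4.6 92.8] spin -0.001
[[803.5 167.5 135.1 173.6 115.1]
 [781.3   3.6 135.4 259.1 128.8]
 [628.6 -59.3 135.6 289.2 207.6]
 [497.6  41.9 135.5 230.6 276.6]]
559
[[500.   39.8 134.  399.1 250.9]
 [629.2 -59.7 133.1 330.  260.4]
 [781.7   3.2 133.  303.5 320.5]
 [673.7 267.7 132.8 433.9 364.6]
 [804.3 166.3 133.5 354.3 377.1]]
429
```

View pics/s4.png

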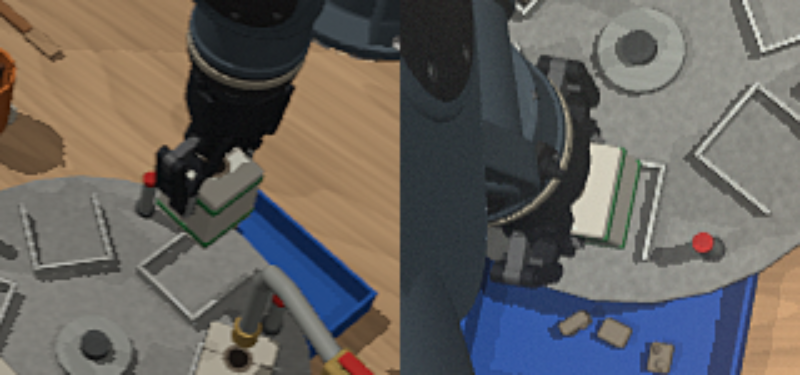

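The mould hangs level over the pocket, right panel (605,190), with the trimmings still in the tray. Move over the target and lower, watching the force.

Request:
{"fn": "arm_command", "kwargs": {"steps": [{"linear": [9.2,4.6,20],"spin": 0,"fingers": 50},{"linear": [9.2,4.6,50],"spin": 0,"fingers": 50},{"linear": [9.2,4.6,68],"spin": 0,"fingers": 50},{"linear": [9.2,4.6,76],"spin": 0,"fingers": 50},{"linear": [9.2,4.6,76],"spin": 0,"fingers": 50},{"linear": [9.2,4.6,76],"spin": 0,"fingers": 50}]}}

```text
t: 16.05
position: [527.4, 121.9, 139.0]
tcp_rot: [0.0, 0.753, 0.658, 0.001]
ft_force: [-0.1, -0.5, -2.7]
finger_gap: 59.4
grip_force: 55.3
```

Run:
```python
from h import *
from mv import *
rel((527.1,121.1,124,-7.65),(527.1,121.1,119.3,-7.65))
a=manip.get_image("scene")["image"][235:335,380:480];b=manip.get_image("top")["image"][220:320,140:260]
cv2.imwrite("pics/s5.png",np.hstack([cv2.resize(x,(400,400) if x is a else (400,333),interpolation=cv2.INTER_CUBIC)[:333] for x in (a,b)]))
```

```text
t 16.05 pos [527.4 121.9 139. ] yaw -7.69 gap 59.4 F [-0.1 -0.5 -2.7] q [ 0.23  0.34 -0.13  1.1   0.    1.93]
(527.1, 121.1, 124, -7.65) lin [-0.9 -0.2 15. ] spin -0.001
(527.1, 121.1, 119.3, -7.65) lin [-0.9 -0.2 19.7] spin -0.001
```

View pics/s5.png

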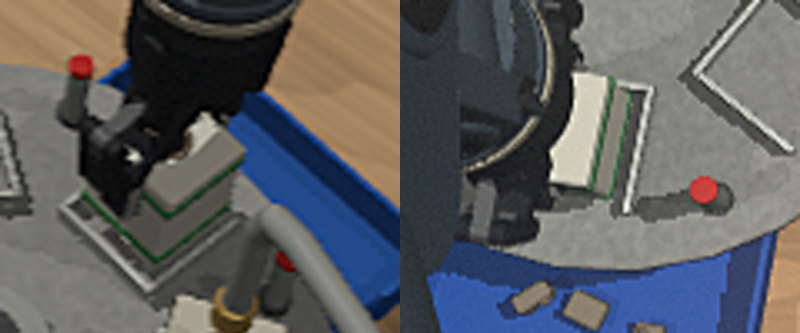

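The mould is just above the fences: left panel, mould bottom corner (155,262) and fence corner (150,290); right panel, side gap about 14 px at (635,150). Check the side gap numerically.

Run:
```python
from h import *
from mv import *
A=np.array([651,104.4]);th=np.radians(-7.65);M=np.array([[np.cos(th),-np.sin(th)],[np.sin(th),np.cos(th)]])
for n in("top","scene"):
    d=manip.get_image(n);P=cloud(d);w=(P[...,:2]-A)@M+[120,0];z=P[...,2];s=cv2.cvtColor(d["image"],cv2.COLOR_BGR2HSV)[...,1]
    reg=(abs(w[...,0])<45)&(abs(w[...,1])<45)
    f=reg&(z>110)&(z<160)
    for nm,m,i in(("right face",f&(w[...,1]<-24)&(abs(w[...,0]+5)<20),1),("left face",f&(w[...,1]>24)&(abs(w[...,0]+5)<20),1),("back face",f&(w[...,0]>18)&(abs(w[...,1])<20),0)):
        if m.sum()>5: print(n,nm,m.sum(),np.percentile(w[m][:,i],[10,50,90]).round(1))
    m=reg&(z>89)&(z<98)&(s<40)
    for nm,k,i in(("fence right",m&(w[...,1]<-31.5)&(w[...,0]<20),1),("fence left",m&(w[...,1]>31.5)&(w[...,0]<20),1),("fence back",m&(w[...,0]>28)&(abs(w[...,1])<25),0)):
        if k.sum()>3: print(n,nm,k.sum(),np.median(w[k][:,i]).round(1))
```

```text
top right face 137 [-30.  -29.4 -28.8]
top back face 11 [27.3 29.5 35. ]
top fence right 81 -36.2
top fence back 9 30.4
scene left face 119 [29.3 30.3 31.2]
scene back face 111 [25.9 27.6 38.6]
scene fence left 47 35.3
scene fence back 47 34.7
```

Request:
{"fn": "arm_command", "kwargs": {"steps": [{"linear": [-1,0,4],"spin": 0,"fingers": 50},{"linear": [-1,0,8],"spin": 0,"fingers": 50},{"linear": [-1,0,12],"spin": 0,"fingers": 50},{"linear": [-1,0,15],"spin": 0,"fingers": 50},{"linear": [-1,0,17.5],"spin": 0,"fingers": 50},{"linear": [-1,0,18.5],"spin": 0,"fingers": 50},{"linear": [-1,0,18.5],"spin": 0,"fingers": 50},{"linear": [-1,0,18.5],"spin": 0,"fingers": 50}]}}

```text
t: 17.25
position: [526.8, 121.0, 119.8]
tcp_rot: [0.0, 0.753, 0.658, 0.0]
ft_force: [-0.8, -1.2, -2.9]
finger_gap: 59.6
grip_force: 55.3
```

Request:
{"fn": "arm_command", "kwargs": {"steps": [{"linear": [0,1.5,0],"spin": 0,"fingers": 50},{"linear": [0,3,0],"spin": 0,"fingers": 50},{"linear": [0,4,0],"spin": 0,"fingers": 50},{"linear": [0,5,0],"spin": 0,"fingers": 50},{"linear": [0,5,0],"spin": 0,"fingers": 50}]}}

```text
t: 17.88
position: [531.6, 120.3, 119.6]
tcp_rot: [-0.0, 0.753, 0.658, -0.0]
ft_force: [-1.0, -0.8, -2.2]
finger_gap: 59.3
grip_force: 55.4
```

Request:
{"fn": "arm_command", "kwargs": {"steps": [{"linear": [0,0.6,0],"spin": 0,"fingers": 50},{"linear": [0,1.2,0],"spin": 0,"fingers": 50},{"linear": [0,1.2,0],"spin": 0,"fingers": 50}]}}

```text
t: 18.25
position: [531.7, 120.2, 119.5]
tcp_rot: [-0.001, 0.753, 0.658, -0.001]
ft_force: [-10.3, 0.5, 2.5]
finger_gap: 59.2
grip_force: 55.8
```

Request:
{"fn": "arm_command", "kwargs": {"steps": [{"linear": [0,0,0.5],"spin": 0,"fingers": 50},{"linear": [0,0,0.5],"spin": 0,"fingers": 50}]}}

```text
t: 18.5
position: [531.7, 120.2, 119.3]
tcp_rot: [-0.001, 0.753, 0.658, -0.001]
ft_force: [-12.5, 0.6, 6.9]
finger_gap: 59.7
grip_force: 56.4
```

Request:
{"fn": "arm_command", "kwargs": {"steps": [{"linear": [0,0,0],"spin": 0,"fingers": 66},{"linear": [0,0,0],"spin": 0,"fingers": 70},{"linear": [0,0,0],"spin": 0,"fingers": 80},{"linear": [0,0,0],"spin": 0,"fingers": 80},{"linear": [0,0,-20],"spin": 0,"fingers": 80},{"linear": [0,0,-60],"spin": 0,"fingers": 80},{"linear": [0,0,-85],"spin": 0,"fingers": 80},{"linear": [-60,0,-85],"spin": 0,"fingers": 40},{"linear": [-120,30,-85],"spin": 0,"fingers": 40},{"linear": [-170,60,-85],"spin": 0,"fingers": 40},{"linear": [-180,75,-85],"spin": 0,"fingers": 40},{"linear": [-180,75,-85],"spin": 0,"fingers": 40}]}}

```text
t: 20.0
position: [583.5, -69.3, 203.7]
tcp_rot: [-0.0, 0.753, 0.657, -0.0]
ft_force: [0.2, 0.4, -0.6]
finger_gap: 39.5
grip_force: 0.0
```

```bash
cat > chk.py <<'E'
from h import *
from mv import *
def chk(ang,show):
    "ang: pocket direction -x yaw of wheel frame"
    A=np.array([651,104.4]);th=np.radians(ang);M=np.array([[np.cos(th),-np.sin(th)],[np.sin(th),np.cos(th)]]);ims=[]
    for n,off in(("top",1.6),("scene",-.8)):
        d=manip.get_image(n);P=cloud(d);w=(P[...,:2]-A)@M+[120,0];z=P[...,2]-off
        m=(np.hypot(*np.moveaxis(w,-1,0))<48)&(z>144)&(z<156)
        for cc,k in comps(m,40):
            ys,xs=np.nonzero(k);q=ray(d,np.c_[xs,ys],150);print(n,"top face (pocket frame)",rect((q[:,:2]-A)@M+[120,0]),"z",np.median(z[k]).round(1), "spread",np.percentile(z[k],[5,95]).round(1))
        p=wheel(d);v=p[:,:2]-A;print(n,"peg angle mod 60",(np.degrees(np.arctan2(v[:,1],v[:,0]))%60).round(1))
        ims.append(d["image"][180:400,280:520] if n=="scene" else d["image"][100:360,90:330])
    cv2.imwrite(show,np.hstack([cv2.resize(i,(400,400)) for i in ims]))
E
python3 -c "
from chk import *
rel((628.9,-60,190,-7.65),(628.9,-60,108,-7.65))
chk(-7.65,'pics/s6.png')"
```

```text
t 20.0 pos [583.5 -69.3 203.7] yaw -7.78 gap 39.5 F [ 0.2  0.4 -0.6] q [-0.12  0.4   0.13  1.3   0.    1.59]
(628.9, -60, 190, -7.65) lin [15.3 43.7 13.7] spin -0.002
(628.9, -60, 108, -7.65) lin [15.3 43.7 95.7] spin -0.002
top peg angle mod 60 [23.3 22.7 22.4]
scene top face (pocket frame) (array([4.3, 2. ]), array([64.1, 62.3]), 0.2) z 149.8 spread [145.6 153.2]
scene peg angle mod 60 [22.4 22.4 22.3 22.2 22. ]
```

View pics/s6.png

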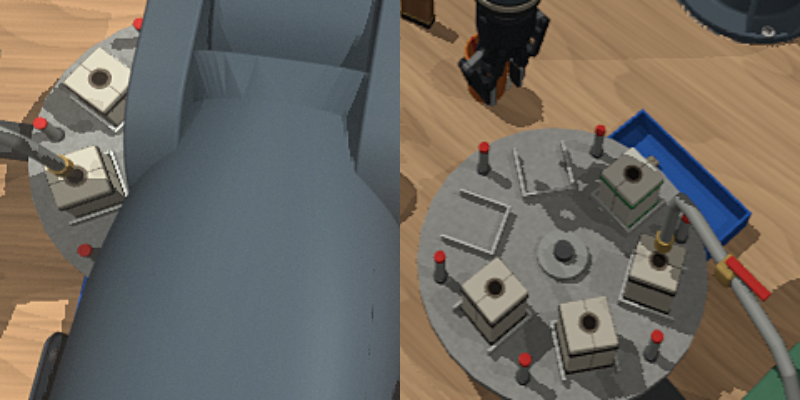

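The right panel shows the green-banded mould at (632,180) sitting flat in its pocket with the wheel still unturned; the turning peg is at (484,150). Now cage that peg.

Request:
{"fn": "arm_command", "kwargs": {"steps": [{"linear": [15.9,43.8,0],"spin": -0.002,"fingers": 40},{"linear": [15.9,43.8,0],"spin": -0.002,"fingers": 40},{"linear": [15.9,43.8,40],"spin": -0.002,"fingers": 40},{"linear": [15.9,43.8,75],"spin": -0.002,"fingers": 40},{"linear": [15.9,43.8,94],"spin": -0.002,"fingers": 40},{"linear": [15.9,43.8,94],"spin": -0.002,"fingers": 24},{"linear": [15.9,43.8,94],"spin": -0.002,"fingers": 24},{"linear": [15.9,43.8,94],"spin": -0.002,"fingers": 24}]}}

```text
t: 21.1
position: [629.2, -58.2, 111.5]
tcp_rot: [0.001, 0.752, 0.659, 0.001]
ft_force: [-1.0, 0.7, -0.4]
finger_gap: 23.6
grip_force: 0.0
```

```bash
python3 -c "
from mv import *
rel((628.9,-59.3,110,-7.65))
A=np.array([651,104.2])
rel(*[tuple((A+165*np.array([np.cos(a),np.sin(a)])).tolist())+(110,np.degrees(a)+90) for a in np.radians(-97.65-np.arange(0,61,2.5))])" | sed 's/^.*lin/lin/'
```

```text
t 21.1 pos [629.2 -58.2 111.5] yaw -7.55 gap 23.6 F [-1.   0.7 -0.4] q [-0.09  0.53  0.1   1.13 -0.    1.61]
lin [-1.1 -0.2  1.5] spin 0.002
t 21.1 pos [629.2 -58.2 111.5] yaw -7.55 gap 23.6 F [-1.   0.7 -0.4] q [-0.09  0.53  0.1   1.13 -0.    1.61]
lin [-1.1 -0.   1.5] spin 0.002
lin [-0.9 -7.2  1.5] spin 0.045
lin [ -0.5 -14.4   1.5] spin 0.089
lin [  0.3 -21.5   1.5] spin 0.133
lin [  1.4 -28.7   1.5] spin 0.176
lin [  2.9 -35.7   1.5] spin 0.22
lin [  4.6 -42.7   1.5] spin 0.264
lin [  6.6 -49.6   1.5] spin 0.307
lin [  8.9 -56.4   1.5] spin 0.351
lin [ 11.6 -63.1   1.5] spin 0.394
lin [ 14.5 -69.7   1.5] spin 0.438
lin [ 17.7 -76.2   1.5] spin 0.482
lin [ 21.1 -82.5   1.5] spin 0.525
lin [ 24.9 -88.6   1.5] spin 0.569
lin [ 28.9 -94.6   1.5] spin 0.613
lin [  33.2 -100.4    1.5] spin 0.656
lin [  37.7 -106.     1.5] spin 0.7
lin [  42.4 -111.4    1.5] spin 0.744
lin [  47.4 -116.6    1.5] spin 0.787
lin [  52.6 -121.6    1.5] spin 0.831
lin [  58.1 -126.3    1.5] spin 0.874
lin [  63.7 -130.8    1.5] spin 0.918
lin [  69.5 -135.1    1.5] spin 0.962
lin [  75.5 -139.     1.5] spin 1.005
lin [  81.6 -142.8    1.5] spin 1.049
```

Request:
{"fn": "arm_command", "kwargs": {"steps": [{"linear": [-0.9,-7.2,1.5],"spin": 0.045,"fingers": 24},{"linear": [-0.5,-14.4,1.5],"spin": 0.089,"fingers": 24},{"linear": [0.3,-21.5,1.5],"spin": 0.133,"fingers": 24},{"linear": [1.4,-28.7,1.5],"spin": 0.176,"fingers": 24},{"linear": [2.9,-35.7,1.5],"spin": 0.22,"fingers": 24},{"linear": [4.6,-42.7,1.5],"spin": 0.264,"fingers": 24},{"linear": [6.6,-49.6,1.5],"spin": 0.307,"fingers": 24},{"linear": [8.9,-56.4,1.5],"spin": 0.351,"fingers": 24},{"linear": [11.6,-63.1,1.5],"spin": 0.394,"fingers": 24},{"linear": [14.5,-69.7,1.5],"spin": 0.438,"fingers": 24},{"linear": [17.7,-76.2,1.5],"spin": 0.482,"fingers": 24},{"linear": [21.1,-82.5,1.5],"spin": 0.525,"fingers": 24}]}}

```text
t: 22.6
position: [550.0, -26.6, 109.6]
tcp_rot: [0.0, 0.898, 0.44, 0.001]
ft_force: [1.0, -0.8, -0.2]
finger_gap: 23.8
grip_force: 0.5
```

Request:
{"fn": "arm_command", "kwargs": {"steps": [{"linear": [0.2,-7.2,0],"spin": 0.044,"fingers": 24},{"linear": [0.6,-14.4,0],"spin": 0.087,"fingers": 24},{"linear": [1.4,-21.5,0],"spin": 0.131,"fingers": 24},{"linear": [2.5,-28.7,0],"spin": 0.175,"fingers": 24},{"linear": [4,-35.7,0],"spin": 0.218,"fingers": 24},{"linear": [5.7,-42.7,0],"spin": 0.262,"fingers": 24},{"linear": [7.7,-49.6,0],"spin": 0.305,"fingers": 24},{"linear": [10,-56.4,0],"spin": 0.349,"fingers": 24},{"linear": [12.7,-63.1,0],"spin": 0.393,"fingers": 24},{"linear": [15.6,-69.7,0],"spin": 0.436,"fingers": 24},{"linear": [18.8,-76.2,0],"spin": 0.48,"fingers": 24},{"linear": [22.2,-82.5,0],"spin": 0.524,"fingers": 24}]}}

```text
t: 24.1
position: [498.2, 41.7, 109.5]
tcp_rot: [0.0, 0.981, 0.193, 0.001]
ft_force: [0.7, 0.1, 0.9]
finger_gap: 23.9
grip_force: 0.0
```

Request:
{"fn": "arm_command", "kwargs": {"steps": [{"linear": [0,0,0],"spin": 0,"fingers": 24},{"linear": [0,0,0],"spin": 0,"fingers": 36},{"linear": [0,0,0],"spin": 0,"fingers": 36},{"linear": [0,0,-30],"spin": 0,"fingers": 36},{"linear": [0,0,-70],"spin": 0,"fingers": 36},{"linear": [0,0,-100],"spin": 0,"fingers": 36},{"linear": [0,0,-100],"spin": 0,"fingers": 36}]}}

```text
t: 24.98
position: [499.2, 41.3, 210.8]
tcp_rot: [0.0, 0.981, 0.194, 0.002]
ft_force: [-0.4, 0.4, -0.1]
finger_gap: 36.1
grip_force: 0.0
```

```bash
python3 -c "
from mv import *
rel((350,-250,220,-67.6))"
```

```text
t 24.98 pos [499.2  41.3 210.8] yaw -67.66 gap 36.1 F [-0.4  0.4 -0.1] q [ 0.08  0.22 -0.11  1.24 -0.    2.83]
(350, -250, 220, -67.6) lin [-248.7  212.7   -9.2] spin -0.001
```

Request:
{"fn": "arm_command", "kwargs": {"steps": [{"linear": [-40,34,-9],"spin": -0.1,"fingers": 36},{"linear": [-80,68,-9],"spin": -0.2,"fingers": 36},{"linear": [-120,102,-9],"spin": -0.3,"fingers": 36},{"linear": [-160,137,-9],"spin": -0.3,"fingers": 36},{"linear": [-200,171,-9],"spin": -0.3,"fingers": 36},{"linear": [-248,212,-9],"spin": -0.3,"fingers": 36},{"linear": [-248,212,-9],"spin": -0.3,"fingers": 36},{"linear": [-248,212,-9],"spin": -0.3,"fingers": 36}]}}

```text
t: 25.98
position: [348.8, -248.8, 217.1]
tcp_rot: [-0.0, 0.941, 0.338, -0.0]
ft_force: [-0.5, 0.4, -0.1]
finger_gap: 35.8
grip_force: 0.0
```

```bash
python3 -c "
from chk import *
rel()
chk(-67.65,'pics/s7.png')"
```

```text
t 25.98 pos [ 348.8 -248.8  217.1] yaw -50.53 gap 35.8 F [-0.5  0.4 -0.1] q [-0.62  0.07 -0.26  1.24  0.    1.83]
top top face (pocket frame) (array([ 0.8, -2.5]), array([61.3, 61.3]), 89.8) z 149.8 spread [146.7 152.4]
top peg angle mod 60 [22.5 22.3 22.6 22.3 22.5 22.2]
scene top face (pocket frame) (array([1.7, 4.3]), array([60.3, 62.9]), 0.0) z 149.8 spread [145.8 153.3]
scene peg angle mod 60 [22.5 22.4 22.3 22.2 22. ]
```

View pics/s7.png

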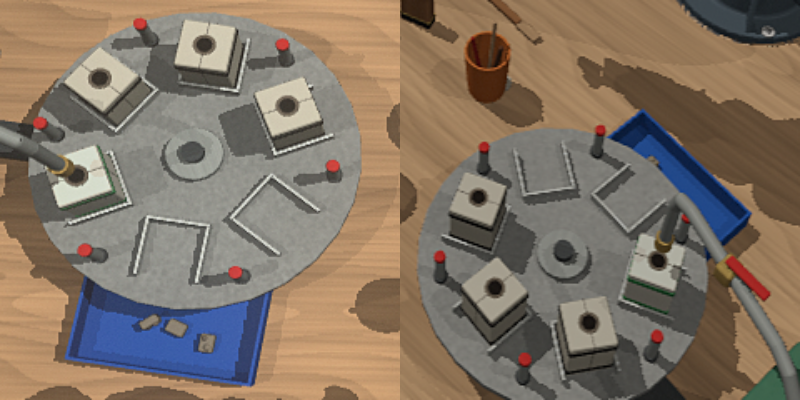

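The green-banded mould stands under the spout (left panel (82,182), right panel (655,270)), the wheel rests exactly one click on, the other three moulds are in their pockets and the trimmings are in the tray. Handing in.

```bash
python3 -c "
from cell import manip
print(manip.sign_off())"
```

```text
the job is handed in; nothing more can be done
None
```

I swept the three trimmings into the blue tray, stood the scraper back up on the table, set the green-banded mould home in its pocket and turned the wheel one click clockwise so it rests under the spout; I handed the job in at about 26 s, and no verdict came back.

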